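Unclamp the tube rack from the bench shaker and hold it up level

TASK

The black tube rack is clamped on the bench shaker: back the clamp off by cranking its handwheel anticlockwise (seen from above) through one full turn while the rack stays seated, then lift the rack by its carrying handle straight up, about a hand's breadth (8 to 12 cm) above the shaker platform. Finish while holding it there, still gripped, steady and level over its place on the shaker, with every tube still standing in its cell, the clamp left open, and the other things on the bench left where they are.

Things in the scene. Friction and masses are not known exactly. Their poses are not given: they have to be found in the camera images.
- shaker: Grey bench shaker, fixed, 250 mm deep (its x) by 360 wide (its y); origin under its centre at bench height, front panel on its -x side. Aluminium platform, top 100 mm above the bench. In this frame the rack stands at y = -85 mm; at y = +95 mm is the handwheel on the clamp's blue housing (90 x 125 mm, 28 mm high on the platform); the clamp's sliding steel jaw lies between them.
- nest (a point): The rack's place: point on the platform top under the centre of the seated rack; axes as the shaker's. A fence 12 mm high runs along the rack's -y side and stops 7 mm high stand at its ends (x), each within 1.5 mm of the rack; at +y is the clamp jaw, 18 mm high, its lip over the rack's foot flange, holding the rack down while clamped.
- wheel_hub (a point): Centre of the black disc handwheel (100 mm diameter, axis vertical) at the height of the disc's top face, 143 mm above the bench. A steel hub 32 mm across stands 6 mm above the disc. Does not move.
- grip (a point): Point on the axis of the handwheel's red crank grip: upright, round, 18 mm in diameter, 45 mm high, its axis 38 mm from the wheel's axis. The point is 25 mm above the grip's foot, 20 mm below its top, 27 mm above the disc. The grip revolves freely on its own pin, so it can be held firmly while it is carried round the circle.
- handwheel (a joint): Angle of the handwheel in rad: 0 = tightly clamped; grows anticlockwise seen from above; end stop at 6.75. Starts at 0 to 0.4. At 0 the grip lies on the shaker's -x side of the hub. One turn draws the jaw back 8 mm. Steady friction, about 2 N at the grip; it stays where it is left.
- rack: Black open-topped tube rack, 128 mm long (x) by 88 wide (y) at its foot flange (6 mm thick); cell box 120 x 74 mm, top 44 mm above its underside, two rows of cells on each side of the handle; 0.27 to 0.5 kg, centre of mass near the middle. Origin at the centre of its underside, z up. Starts seated at nest with the shaker's axes.
- rack_handle (a point): Middle of the rack's carrying handle: straight aluminium bar along the rack's x, 12 mm wide (y), 12 mm high, 120 mm long, on uprights at its two ends; its centre is 88 mm above the rack's underside. Axes as the rack's. Tube tops reach 54 mm above the underside (28 mm below the bar) and stand 7 mm or more to the side of its centre line.
- tube1: Loose capped sample tube, 11.6 mm in diameter and 46 mm tall, green cap, standing in a cell of the rack with about 1 mm of play. Origin at the centre of its bottom, 8 mm above the rack's underside.
- tube2: Loose capped sample tube, 11.6 mm in diameter and 46 mm tall, white cap, standing in a cell of the rack with about 1 mm of play. Origin at the centre of its bottom, 8 mm above the rack's underside.
- tube3: Loose capped sample tube, 11.6 mm in diameter and 46 mm tall, white cap, standing in a cell of the rack with about 1 mm of play. Origin at the centre of its bottom, 8 mm above the rack's underside.
- tube4: Loose capped sample tube, 11.6 mm in diameter and 46 mm tall, blue cap, standing in a cell of the rack with about 1 mm of play. Origin at the centre of its bottom, 8 mm above the rack's underside.
- tube5: Loose capped sample tube, 11.6 mm in diameter and 46 mm tall, orange cap, standing in a cell of the rack with about 1 mm of play. Origin at the centre of its bottom, 8 mm above the rack's underside.
- tube6: Loose capped sample tube, 11.6 mm in diameter and 46 mm tall, white cap, standing in a cell of the rack with about 1 mm of play. Origin at the centre of its bottom, 8 mm above the rack's underside.
- reagent_bottle: Bystander, loose: amber bottle with a blue cap, 64 mm in diameter, 150 mm tall; origin under its centre.
- tip_box: Bystander, loose: grey pipette-tip box with a clear blue lid, 84 x 122 x 94 mm; origin under its centre.
- cold_block: Bystander, loose: aluminium tube block, 75 x 95 x 45 mm; origin under its centre.
- beaker: Bystander, loose: clear plastic beaker, 68 mm in diameter, 85 mm tall; origin under its centre.
- marker: Bystander, loose: white marker pen with a blue cap lying on the bench, 120 mm long, 13 mm thick; origin under its middle.
- timer: Bystander, loose: small white bench timer with a slanted dark display, 55 x 70 x 40 mm; origin under its centre.
Things that resemble listed ones, but are neither listed nor needed, are in the scene too. Leave any green or red look-alike of the rack alone.

How it is judged:
On the way, in this order (a step that is already met when the one before it is completed fails the run):
1. the handwheel has been cranked a full turn anticlockwise (joint past 6.1 rad) with the rack still seated in its place (value of joint handwheel above 6.1 rad and z of rack in the frame of nest below 0.01 m), for 0.2 s.
2. the rack is lifted clear of the shaker, in the gripper (z of rack in the frame of nest above 0.06 m and contact force between the fingers and rack above 1 N and contact force between rack and shaker below 0.2 N), for 0.2 s.
At the end, for the whole second after the job is handed in: The gripper holds the rack by its handle, underside 65 to 150 mm above the platform, within 50 mm of straight over its place, level within 0.09 rad, still (20 mm/s, 0.12 rad/s), not touching the shaker; all six tubes in their cells; handwheel still past 5.9 rad (z of rack in the frame of nest between 0.065 and 0.15 m and horizontal distance between rack and nest below 0.05 m and angle between rack's own z axis and vertical below 0.09 rad and linear speed of rack below 0.02 m/s and angular speed of rack below 0.12 rad/s and contact force between the fingers and rack above 1 N and distance between the grasp point and rack_handle below 0.05 m and contact force between rack and shaker below 0.2 N and value of joint handwheel above 5.9 rad and z of tube1 in the frame of rack between 0 and 0.022 m and z of tube2 in the frame of rack between 0 and 0.022 m and z of tube3 in the frame of rack between 0 and 0.022 m and z of tube4 in the frame of rack between 0 and 0.022 m and z of tube5 in the frame of rack between 0 and 0.022 m and z of tube6 in the frame of rack between 0 and 0.022 m); the arm keeps its last pose, push and grip.
It fails at once if the rack is tipped by more than 0.25 rad (angle between rack's own z axis and vertical above 0.25 rad).
It fails at once if a tube comes out of its cell (more than 25 mm above its seat) (z of any of tube1, tube2, tube3, tube4, tube5, tube6 in the frame of rack above 0.033 m).
It fails at once if the rack is pulled up before the clamp is open (z of rack in the frame of nest above 0.015 m and value of joint handwheel below 5.9 rad).
It fails at once if a bystander is pushed more than 30 mm away or knocked over (distance of any of reagent_bottle, tip_box, cold_block, beaker, marker, timer from where it was at the start of the episode above 0.03 m or angle between any of reagent_bottle, tip_box, cold_block, beaker, timer's own z axis and vertical above 0.5 rad).
It also fails if it takes over 61 s, if anything falls off the work surface, if the arm or the gripper's body presses on something with over 40 N, if the wrist force passes 120 N, or if a joint passes its speed limit or range.

ROBOT

A 7-joint arm with a two-finger parallel gripper is mounted at the origin on the work surface. World frame = base frame: x ahead of the robot, y to its left, z up, the work surface at z = 0. Lengths are in m, angles in rad, forces in N, time in s.
With the tool pointing down it reaches from about 0.4 to 0.875 m from the base axis. Payload 19.3 kg.
Tool frame: the origin (TCP) lies between the finger pads; the fingertips stand 19 mm ahead of it and the grasp point (between the pads) is the TCP; z points along the fingers, y is the direction in which the jaws open and shut (so a half turn about z gives the same grasp; the last joint's range is limited). The gripper opens to 85 mm and grips with 20 to 120 N. Pads are 22 mm wide; open, the fingers measure 114 mm over their backs; the gripper's body (76 mm by 85 mm) begins 54 mm behind the grasp point. The pads swing forward as they close: fully open they stand 13 mm farther back than shut.
Start: joints at [1.12, 0.521, -0.036, 1.599, 0.021, 1.021, -0.113], TCP at [0.232, -0.58, 0.227] pointing down, gripper open.
Joint ranges: [-2.91, 2.91], [-0.3, 2.13], [-1.5, 1.42], [0.17, 2.43], [-1.26, 4.41], [0.16, 1.93], [-2.52, 2.52]. Speed limits (rad/s): [1.89, 1.89, 2.39, 2.39, 3.01, 3.01, 3.01].

INTERFACE

Orientations are given as a unit quaternion [w, x, y, z].
In Python, from bench import robot gives the robot as it stands.
- The arm moves only by the shell command python3 -m crank 'ROWS' [FORCE]. ROWS is JSON, a list that holds one entry, the list of rows, each a list of 7 numbers: the turn, a rotation vector about the tool's x, y, z in degrees, then the shift along the tool's x, y, z in cm, then the finger opening in cm, from 0 to 8.54. A call has 1 to 20 rows; each row shifts and turns the commanded pose from where the row before left it, along the tool's axes as they then stand; what a row does not reach is not made up. A row lasts 1/12 s, in which the tool goes at most 41.7 mm and 7.16 degrees, less where a joint would pass 70% of its speed; a pose out of reach is approached as far as the arm can. A call is refused whole if a number of a shift passes 4.17 or a number of a turn 7.16, either way. A call with a gripper value outside its range is refused whole. The fingers move at their own pace and stop on an object; FORCE is the grip in N (left out, the last holds). Time passes only in rows, so rows that do not move let the fingers close. It gives the time, the measured TCP pose, the force and the opening at its end, in the units of the state.
- robot.get_state(): the state, without advancing time (a new reading comes with each control period).
- robot.grab_frame(name): name is "side" or "top"; returns a dict with "pixels" (480x640x3 uint8, red, green, blue), "fovy" (degrees; the focal length in pixels is half the picture's height over the tangent of half this angle, whatever the lens; pixels are square), "cx", "cy" (the principal point, pixels), "distortion" ([k1, k2, p1, p2, k3] as OpenCV has them; the pictures are not rectified), "view" (4x4, takes a point from world to camera coordinates). Camera axes: x right, y down, z forward; pixel columns grow to the right and rows downward; lengths in m; the calibration is good to about 2 mm. A picture is of the moment at which its call begins. There is no depth.
- robot.close_job(): hands the job in, once; it reports no verdict.
The state is a dict: "clock": time; "joints": joint angles; "qvel": joint speeds; "effort": joint torques, N m; "tool_pos": TCP position; "eef_rot": TCP orientation; "wrist_force": force on the tool from outside, world axes, zero at the start; "moment": the same for the moment, N m; "grip_width": opening from 0.0 (shut) to 1.0 (fully open).
Only numpy, scipy, OpenCV 4.12 (cv2) and the standard library are available. Lean on these libraries where they do the work, as an engineer would, in place of code of your own. Each camera call takes 0.05 s, during which the arm holds its last target. There are 200 camera calls.

## Working session

There is one attempt and no reset: what is moved stays moved. The work goes in short steps, Python scripts to look and compute and a shell command to move; the robot and the scene stay as the last step left them, time stands still between calls to the robot, and variables do not carry over. Pictures are saved under pics/ and viewed, about 8 in all and at most 12, crops included, and the job is handed in when it is done.

```bash
mkdir -p pics; cat > h.py <<'E'
import numpy as np, cv2
from bench import robot
def cam(f):
    fl=240/np.tan(np.radians(f["fovy"])/2)
    return np.array([[fl,0,f["cx"]],[0,fl,f["cy"]],[0,0,1]]),np.array(f["distortion"],float),np.array(f["view"])
def ray(f,uv):
    K,D,V=cam(f); n=cv2.undistortPoints(np.array([[uv]],float),K,D)[0,0]
    R,t=V[:3,:3],V[:3,3]; return -R.T@t, R.T@np.array([n[0],n[1],1])
def at_z(f,uv,z):
    o,d=ray(f,uv); return o+d*(z-o[2])/d[2]
def proj(f,P):
    K,D,V=cam(f); return cv2.projectPoints(np.array(P,float).reshape(-1,3),cv2.Rodrigues(V[:3,:3])[0],V[:3,3],K,D)[0][:,0]
def save(f,name,crop=None,s=1):
    im=f["pixels"][:,:,::-1]
    if crop: x,y,w,h=crop; im=im[y:y+h,x:x+w]
    cv2.imwrite("pics/"+name,cv2.resize(im,None,fx=s,fy=s,interpolation=cv2.INTER_CUBIC))
E
python3 - <<'E'
from h import *
import pickle
for n in("top","side"):
    f=robot.grab_frame(n); save(f,n+"0.png"); pickle.dump(f,open(n+"0.pkl","wb")); print(n,f["fovy"],np.round(ray(f,(320,240)),3))
print(robot.get_state())
E
```

```text
top 56.6718925217793 [[ 4.110e-01  1.000e-03  1.472e+00]
 [ 5.600e-02 -9.000e-03 -9.980e-01]]
side 48.447768395716274 [[ 0.204 -1.251  0.836]
 [ 0.219  0.838 -0.5  ]]
{'clock': 0.1, 'joints': array([ 1.11984215,  0.52197992, -0.03631084,  1.59992569,  0.02122106,
        1.02110485, -0.11281724]), 'qvel': array([-0.00209777, -0.00160498,  0.0006433 , -0.0013375 ,  0.00053319,
        0.00104357, -0.00066058]), 'effort': array([ 2.91866731e-03, -9.28503871e+01,  1.98407605e+00, -3.70543206e+01,
        1.81951403e-02,  5.35030762e-03,  1.36110730e-04]), 'tool_pos': array([ 0.2321065 , -0.57998206,  0.22627665]), 'eef_rot': array([-4.95331663e-04,  9.81935850e-01,  1.89213424e-01, -1.45296140e-04]), 'wrist_force': array([ 0.44416216,  0.60874228, -0.08499015]), 'moment': array([ 0.03312486, -0.02010849, -0.0209599 ]), 'grip_width': 1.000883011200053}
```

View pics/top0.png

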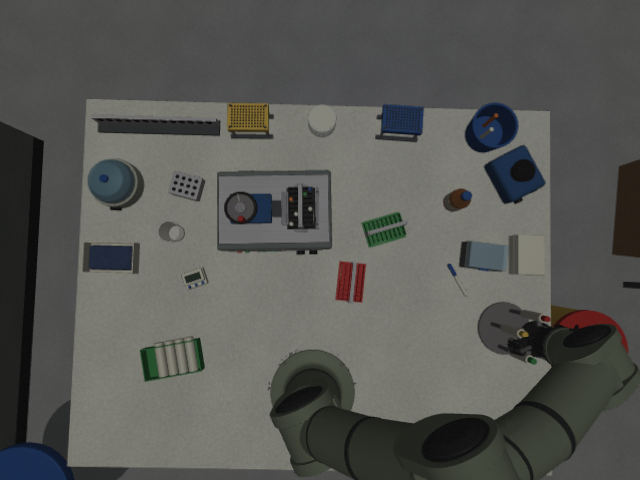

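View pics/side0.png

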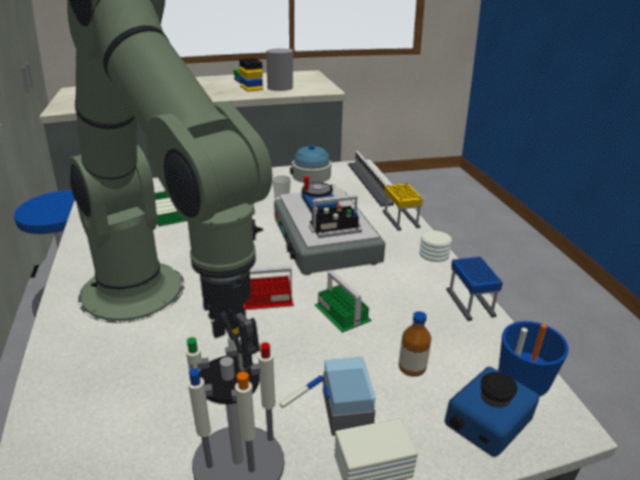

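The top view has the robot at the bottom, with +x up and +y left. The shaker is at (274,210), and the black rack on it at (302,208) is the only black one. The red (350,282) and green (384,229) racks are the look-alikes. The handwheel is at (240,207) with its red grip near (240,218).

```bash
python3 - <<'E'
from h import *
import pickle
f=pickle.load(open("top0.pkl","rb")); save(f,"c1.png",(210,160,130,100),6)
f=pickle.load(open("side0.pkl","rb")); save(f,"c2.png",(265,165,130,110),6)
E
```

```text
(no output)
```

View pics/c1.png

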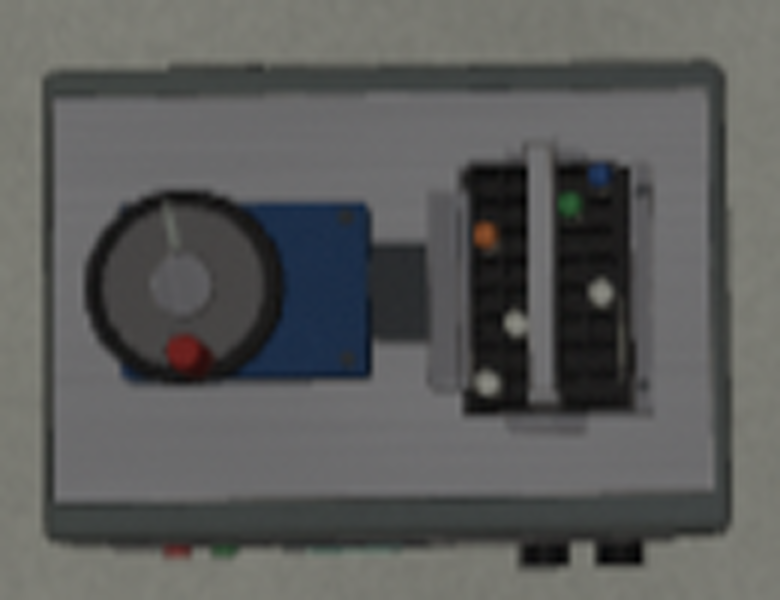

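View pics/c2.png

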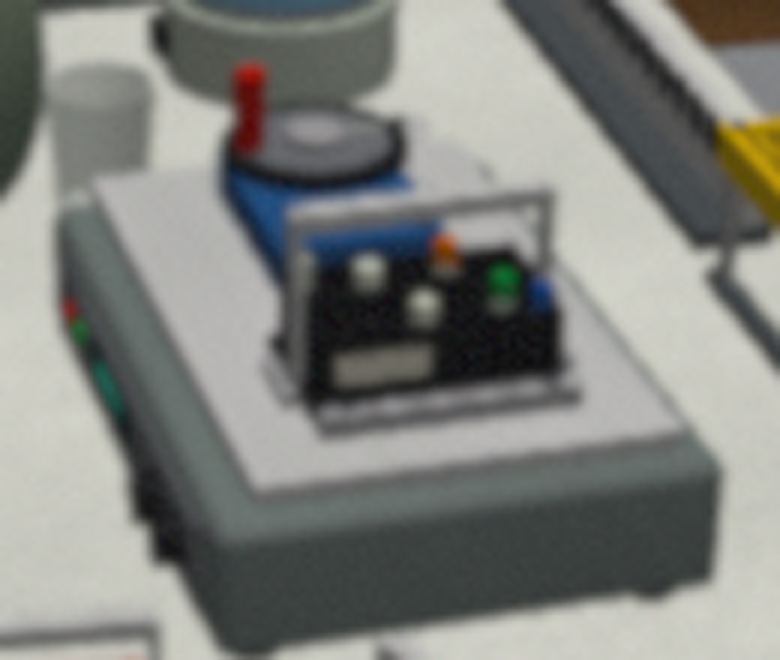

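```bash
cat >> h.py <<'E'
def c1(x,y): return ((x+.5)/6-.5+210,(y+.5)/6-.5+160)
def c2(x,y): return ((x+.5)/6-.5+265,(y+.5)/6-.5+165)
E
python3 - <<'E'
from h import *
import pickle
from scipy.optimize import least_squares
T=pickle.load(open("top0.pkl","rb"));S=pickle.load(open("side0.pkl","rb"))
hub=at_z(T,c1(181,285),.149);gr=at_z(T,c1(183,351),.190);a=at_z(T,c1(540,143),.194);b=at_z(T,c1(541,404),.194)
print("top hub",hub,"grip",gr,"bar",a,b,"len",np.linalg.norm(a-b))
m=(a+b)/2;print("mid",m,"hub-mid",np.linalg.norm((hub-m)[:2]),"grip r",np.linalg.norm((gr-hub)[:2]))
d=(hub-m)[:2];print("yaw from hub-mid",np.degrees(np.arctan2(-d[0],d[1])),"from bar",np.degrees(np.arctan2(*(a-b)[1::-1])))
print("side hub",at_z(S,c2(318,130),.149),"grip",at_z(S,c2(249,72),.190),"bar",at_z(S,c2(552,195),.194),at_z(S,c2(292,212),.194))
for c in[(53,95),(711,88),(55,502),(714,491)]: print("plat",at_z(T,c1(*c),.1))
# handle from side, re-projected
def res(p):
    x,y,t,w=p;c,s=np.cos(t),np.sin(t);R=np.array([[c,-s],[s,c]])
    P=lambda q:[*(R@q[:2]+[x,y]),q[2]]
    g=[-.038*np.cos(w),.095-.038*np.sin(w),.19]
    pts=[P(np.array(q)) for q in([0,.095,.149],g,[.06,-.085,.194],[-.06,-.085,.194])]
    o1=np.array([c1(181,285),c1(183,351),c1(540,143),c1(541,404)])
    o2=np.array([c2(318,130),c2(249,72),c2(552,195),c2(292,212)])
    return np.r_[(proj(T,pts)-o1).ravel(),(proj(S,pts)-o2).ravel()]
r=least_squares(res,[.7,.1,0,.2]);print(r.x,np.round(r.fun.reshape(-1,2),2))
E
```

```text
top hub [0.57848136 0.23030533 0.149     ] grip [0.54139516 0.22124283 0.19      ] bar [0.64563089 0.05188777 0.194     ] [0.51939151 0.0483567  0.194     ] len 0.12628875007241422
mid [0.5825112  0.05012224 0.194     ] hub-mid 0.18022814853677296 grip r 0.038177418508376894
yaw from hub-mid 1.2812208917168308 from bar 1.6022156795413258
side hub [0.58014007 0.22642392 0.149     ] grip [0.54070823 0.21564899 0.19      ] bar [0.64457852 0.03432637 0.194     ] [0.52150436 0.04290378 0.194     ]
plat [0.68189249 0.30788623 0.1       ]
plat [ 0.6937451  -0.03231779  0.1       ]
plat [0.47129006 0.29976165 0.1       ]
plat [ 0.48448792 -0.03821921  0.1       ]
[0.58165788 0.13323054 0.02333948 0.17239658] [[ 0.72 -0.3 ]
 [ 0.16 -0.26]
 [ 0.76  0.71]
 [ 0.56 -1.46]
 [-0.35 -0.21]
 [ 0.09 -0.69]
 [-1.97 -2.24]
 [ 0.42 -0.68]]
```

The crops confirm the target. The only black rack stands on the shaker, with its bar at crop-1 px (540,145) to (541,403). The hub is at (181,285) and the grip top at (183,351). Checks against the given sizes: hub to bar is 180.2 mm (180 expected), grip radius 38.2 mm (38), shaker yaw about 1.4°. So the hub is near (0.578, 0.229), the grip near (0.541, 0.220), and the wheel at about 0.2 rad.

First I raise the tool and align its yaw with the shaker.

```bash
python3 -m crank '[[[0,0,0,0,0,-3,8.54],[0,0,0,0,0,-3,8.54],[0,0,5,0,0,-3,8.54],[0,0,5,0,0,-3,8.54],[0,0,5.2,0,0,-3,8.54],[0,0,5.2,0,0,-2,8.54],[0,0,0,0,0,0,8.54],[0,0,0,0,0,0,8.54]]]' 20; python3 -c "
from bench import robot; print(robot.get_state()['joints'])"
```

```text
clock: 0.77
tool_pos: [0.2324, -0.5804, 0.3973]
eef_rot: [0.001, 1.0, 0.013, 0.0]
wrist_force: [0.4, 0.1, -1.5]
grip_width: 1.001
[ 1.06072524  0.40472966  0.05203604  1.35387535 -0.02077302  1.38238347
 -0.43310121]
```

```bash
python3 -m crank '[[[0,0,0,2.2,-2.8,0,8.54],[0,0,0,2.2,-2.8,0,8.54],[0,0,0,2.2,-2.8,0,8.54],[0,0,0,2.2,-2.8,0,8.54],[0,0,0,2.2,-2.8,0,8.54],[0,0,0,2.2,-2.8,0,8.54],[0,0,0,2.2,-2.8,0,8.54],[0,0,0,2.2,-2.8,0,8.54],[0,0,0,2.2,-2.8,0,8.54],[0,0,0,2.2,-2.8,0,8.54],[0,0,0,0,0,0,8.54],[0,0,0,0,0,0,8.54]]]'; python3 -c "
from bench import robot; print(robot.get_state()['joints'])"
```

```text
clock: 1.77
tool_pos: [0.446, -0.2931, 0.3956]
eef_rot: [-0.001, 1.0, 0.015, -0.001]
wrist_force: [-1.0, -0.9, -0.3]
grip_width: 1.001
[ 0.57014624  0.23997751 -0.12578636  1.58695718  0.03032317  1.31849162
 -1.10098314]
```

```bash
python3 -m crank '[[[0,0,0,0.78,-3.64,0,8.54],[0,0,0,0.78,-3.64,0,8.54],[0,0,0,0.78,-3.64,0,8.54],[0,0,0,0.78,-3.64,0,8.54],[0,0,0,0.78,-3.64,0,8.54],[0,0,0,0.78,-3.64,0,8.54],[0,0,0,0.78,-3.64,0,8.54],[0,0,0,0.78,-3.64,0,8.54],[0,0,0,0.78,-3.64,0,8.54],[0,0,0,0.78,-3.64,0,8.54],[0,0,0,0.78,-3.64,0,8.54],[0,0,0,0.78,-3.64,0,8.54],[0,0,0,0.78,-3.64,0,8.54],[0,0,0,0.78,-3.64,0,8.54],[0,0,0,0,0,0,8.54],[0,0,0,0,0,0,8.54],[0,0,0,0,0,0,8.54]]]'; python3 -c "
from bench import robot; print(robot.get_state()['joints'])"
```

```text
clock: 3.18
tool_pos: [0.5421, 0.2158, 0.3959]
eef_rot: [0.001, 1.0, 0.012, -0.001]
wrist_force: [0.7, -0.6, -0.1]
grip_width: 0.997
[-0.17053711  0.3540419  -0.4366248   1.44933522  0.15042685  1.37284921
 -2.15988295]
```

```bash
python3 -m crank '[[[0,0,0,0,-0.3,2.5,5],[0,0,0,0,0,3,5],[0,0,0,0,0,3,5],[0,0,0,0,0,3,5],[0,0,0,0,0,2.5,5],[0,0,0,0,0,0,5],[0,0,0,0,0,0,5]]]'; python3 - <<'E'
from h import *
f=robot.grab_frame("top");save(f,"t1.png",(190,150,150,110),5)
s=robot.grab_frame("side");save(s,"s1.png",(265,145,130,110),5)
E
```

```text
clock: 3.77
tool_pos: [0.5419, 0.2186, 0.2568]
eef_rot: [0.0, 1.0, 0.012, -0.001]
wrist_force: [0.9, -0.2, 1.7]
grip_width: 0.584
```

View pics/s1.png

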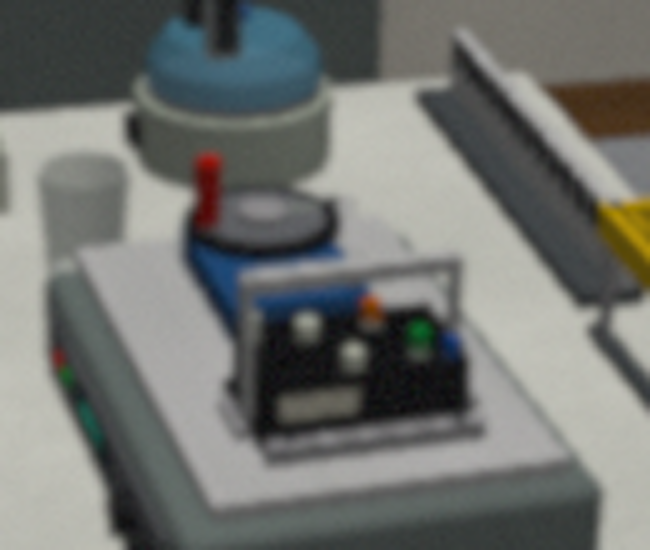

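The open fingers (tips at crop 210,50) stand above the red grip (top at 207,160), so they are aligned. I descend and close.

```bash
python3 -m crank '[[[0,0,0,0,0,2.5,5],[0,0,0,0,0,2.5,5],[0,0,0,0,0,2,5],[0,0,0,0,0,1.1,5],[0,0,0,0,0,0,5],[0,0,0,0,0,0,4],[0,0,0,0,0,0,3],[0,0,0,0,0,0,2],[0,0,0,0,0,0,1],[0,0,0,0,0,0,1],[0,0,0,0,0,0,1],[0,0,0,0,0,0,1]]]' 25; python3 - <<'E'
from h import *
print(robot.get_state())
f=robot.grab_frame("side");save(f,"s2.png",(265,145,130,110),5)
E
```

```text
clock: 4.87
tool_pos: [0.5424, 0.2205, 0.1772]
eef_rot: [-0.0, 1.0, 0.012, 0.001]
wrist_force: [-0.5, -1.3, 9.5]
grip_width: 0.187
{'clock': 4.8667, 'joints': array([-0.20216322,  0.53976867, -0.40433788,  1.74275563,  0.259598  ,
        0.90991299, -2.26142354]), 'qvel': array([ 0.00118496,  0.00141767, -0.00022653,  0.00062277, -0.00142682,
        0.00148806,  0.00112074]), 'effort': array([-3.78282052e-01, -8.42906642e+01, -5.83415419e+00, -3.11711419e+01,
       -4.14942380e-02, -4.55840975e-01, -9.91890192e-04]), 'tool_pos': array([0.54244089, 0.22047744, 0.17715703]), 'eef_rot': array([-3.15935378e-04,  9.99924248e-01,  1.22654817e-02,  9.78355894e-04]), 'wrist_force': array([-0.53654946, -1.33557653,  9.46203454]), 'moment': array([-0.24183185,  0.19950985,  0.00908688]), 'grip_width': 0.18718655326705777}
```

View pics/s2.png

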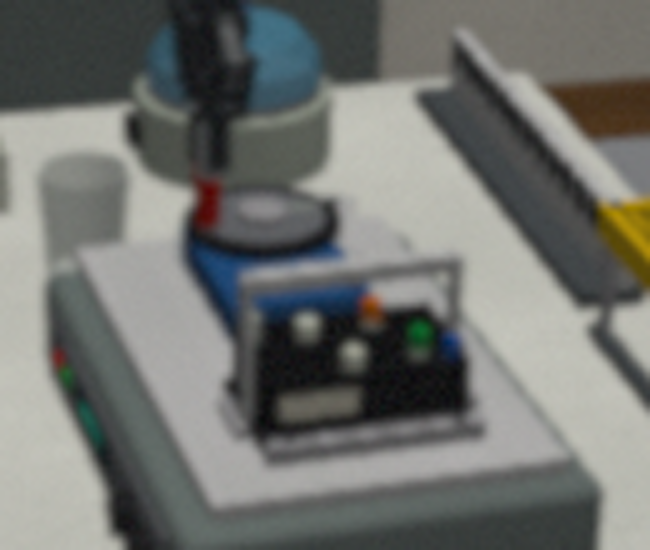

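Grip held: the opening reads 16 mm, close to the 18 mm diameter. Now I work out the circle table.

```bash
python3 -c "
import numpy as np
w=np.radians(np.arange(12,383,10));
for i in range(len(w)-1): print(int(np.degrees(w[i])+.5),'%.2f,%.2f'%(3.8*(np.cos(w[i])-np.cos(w[i+1])),3.8*(np.sin(w[i+1])-np.sin(w[i]))),end='; ')"
```

```text
12 0.19,0.63; 22 0.30,0.59; 32 0.40,0.53; 42 0.48,0.45; 52 0.56,0.36; 62 0.61,0.26; 72 0.65,0.15; 82 0.66,0.03; 92 0.66,-0.08; 102 0.63,-0.19; 112 0.59,-0.30; 122 0.53,-0.40; 132 0.45,-0.48; 142 0.36,-0.56; 152 0.26,-0.61; 162 0.15,-0.65; 172 0.03,-0.66; 182 -0.08,-0.66; 192 -0.19,-0.63; 202 -0.30,-0.59; 212 -0.40,-0.53; 222 -0.48,-0.45; 232 -0.56,-0.36; 242 -0.61,-0.26; 252 -0.65,-0.15; 262 -0.66,-0.03; 272 -0.66,0.08; 282 -0.63,0.19; 292 -0.59,0.30; 302 -0.53,0.40; 312 -0.45,0.48; 322 -0.36,0.56; 332 -0.26,0.61; 342 -0.15,0.65; 352 -0.03,0.66; 362 0.08,0.66; 372 0.19,0.63;
```

```bash
python3 -m crank '[[[0,0,0,0.19,0.63,0,1],[0,0,0,0.30,0.59,0,1],[0,0,0,0.40,0.53,0,1],[0,0,0,0.48,0.45,0,1],[0,0,0,0,0,0,1],[0,0,0,0,0,0,1]]]'
```

```text
clock: 5.42
tool_pos: [0.5571, 0.1983, 0.1772]
eef_rot: [-0.0, 1.0, 0.012, 0.001]
wrist_force: [0.7, -2.9, 8.3]
grip_width: 0.184
```

```bash
python3 -m crank '[[[0,0,0,0.56,0.36,0,1],[0,0,0,0.61,0.26,0,1],[0,0,0,0.65,0.15,0,1],[0,0,0,0.66,0.03,0,1],[0,0,0,0.66,-0.08,0,1],[0,0,0,0.63,-0.19,0,1],[0,0,0,0.59,-0.30,0,1],[0,0,0,0.53,-0.40,0,1],[0,0,0,0,0,0,1],[0,0,0,0,0,0,1]]]'
```

```text
clock: 6.25
tool_pos: [0.6061, 0.202, 0.1773]
eef_rot: [-0.001, 1.0, 0.012, 0.001]
wrist_force: [3.8, -0.6, 5.7]
grip_width: 0.188
```

```bash
python3 -m crank '[[[0,0,0,0.45,-0.48,0,1],[0,0,0,0.36,-0.56,0,1],[0,0,0,0.26,-0.61,0,1],[0,0,0,0.15,-0.65,0,1],[0,0,0,0.03,-0.66,0,1],[0,0,0,-0.08,-0.66,0,1],[0,0,0,-0.19,-0.63,0,1],[0,0,0,-0.30,-0.59,0,1],[0,0,0,0,0,0,1],[0,0,0,0,0,0,1]]]'; python3 - <<'E'
from h import *
f=robot.grab_frame("side");save(f,"s3.png",(265,145,130,110),5)
E
```

```text
clock: 7.08
tool_pos: [0.6106, 0.251, 0.1772]
eef_rot: [-0.001, 1.0, 0.013, 0.001]
wrist_force: [-1.8, 0.7, 6.9]
grip_width: 0.185
```

View pics/s3.png

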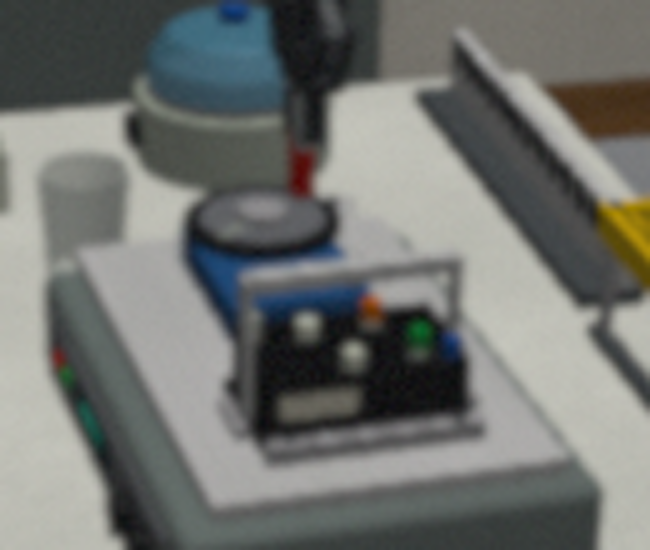

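The grip, held at crop (302,170), has gone round to the far side of the wheel and the rack is still seated. I carry on.

```bash
python3 -m crank '[[[0,0,0,-0.40,-0.53,0,1],[0,0,0,-0.48,-0.45,0,1],[0,0,0,-0.56,-0.36,0,1],[0,0,0,-0.61,-0.26,0,1],[0,0,0,-0.65,-0.15,0,1],[0,0,0,-0.66,-0.03,0,1],[0,0,0,-0.66,0.08,0,1],[0,0,0,-0.63,0.19,0,1],[0,0,0,-0.59,0.30,0,1],[0,0,0,0,0,0,1],[0,0,0,0,0,0,1]]]'
```

```text
clock: 8.05
tool_pos: [0.5583, 0.2607, 0.1772]
eef_rot: [-0.0, 1.0, 0.012, 0.001]
wrist_force: [0.1, -1.5, 7.8]
grip_width: 0.183
```

```bash
python3 -m crank '[[[0,0,0,-0.53,0.40,0,1],[0,0,0,-0.45,0.48,0,1],[0,0,0,-0.36,0.56,0,1],[0,0,0,-0.26,0.61,0,1],[0,0,0,-0.15,0.65,0,1],[0,0,0,-0.03,0.66,0,1],[0,0,0,0.08,0.66,0,1],[0,0,0,0,0,0,1],[0,0,0,0,0,0,1]]]'; python3 -c "
from bench import robot; print(robot.get_state()['joints'])"
```

```text
clock: 8.8
tool_pos: [0.5426, 0.22, 0.1771]
eef_rot: [-0.0, 1.0, 0.012, 0.001]
wrist_force: [-0.3, -3.0, 9.7]
grip_width: 0.189
[-0.20319156  0.53941877 -0.40181027  1.74293262  0.25823882  0.90966439
 -2.26006949]
```

A full turn is done. I add about 5° of margin, then release and rise.

```bash
python3 -m crank '[[[0,0,0,0.08,0.32,0,1],[0,0,0,0,0,0,1],[0,0,0,0,0,0,1],[0,0,0,0,0,0,1],[0,0,0,0,0,0,2],[0,0,0,0,0,0,3],[0,0,0,0,0,0,5],[0,0,0,0,0,0,5],[0,0,0,0,0,0,5],[0,0,0,0,0,0,5],[0,0,0,0,0,-2,5],[0,0,0,0,0,-3,5],[0,0,0,0,0,-3,5],[0,0,0,0,0,-3,5],[0,0,0,0,0,0,5],[0,0,0,0,0,0,5]]]'
```

```text
clock: 10.13
tool_pos: [0.5432, 0.2173, 0.2871]
eef_rot: [-0.0, 1.0, 0.012, 0.001]
wrist_force: [-0.2, -0.5, -0.5]
grip_width: 0.585
```

```bash
python3 -m crank '[[[0,0,0,0.58,2.8,0,5],[0,0,0,0.58,2.8,0,5],[0,0,0,0.58,2.8,0,5],[0,0,0,0.58,2.8,0,5],[0,0,0,0.58,2.8,0,5],[0,0,0,0.58,2.8,0,5],[0,0,0,0,0,0,5],[0,0,0,0,0,0,5]]]';python3 - <<'E'
from h import *
f=robot.grab_frame("top");a=f["pixels"][150:260,200:350,::-1]
s=robot.grab_frame("side");b=s["pixels"][145:255,265:395,::-1]
A=cv2.resize(np.hstack([a,b]),None,fx=2.8,fy=2.8,interpolation=cv2.INTER_CUBIC);print(A.shape);cv2.imwrite("pics/m4.png",A)
E
```

```text
clock: 10.8
tool_pos: [0.5814, 0.0483, 0.2845]
eef_rot: [0.0, 1.0, 0.011, -0.001]
wrist_force: [-1.1, 1.1, -0.2]
grip_width: 0.589
(308, 784, 3)
```

View pics/m4.png

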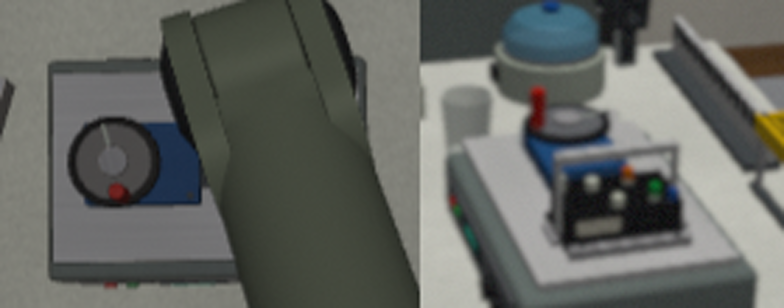

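The grip has come back to about 5° past its start: its top is at mosaic (117,192) and the hub at (112,160). That matches a full turn plus the margin. The rack is still seated and the gripper is above it. I descend to the bar and close.

```bash
python3 -m crank '[[[0,0,0,0.1,-0.2,2.5,5],[0,0,0,0,0,2.5,5],[0,0,0,0,0,2.5,5],[0,0,0,0,0,1.5,5],[0,0,0,0,0,0.8,5],[0,0,0,0,0,0,5],[0,0,0,0,0,0,4],[0,0,0,0,0,0,3],[0,0,0,0,0,0,2],[0,0,0,0,0,0,1],[0,0,0,0,0,0,0.5],[0,0,0,0,0,0,0.5],[0,0,0,0,0,0,0.5],[0,0,0,0,0,0,0.5]]]' 60
```

```text
clock: 12.07
tool_pos: [0.583, 0.0513, 0.1887]
eef_rot: [0.0, 1.0, 0.012, 0.001]
wrist_force: [-0.7, -3.7, 6.2]
grip_width: 0.1
```

Gripping the bar: the opening reads 8.5 mm, offset much as on the grip. I lift slowly and check partway.

```bash
python3 -m crank '[[[0,0,0,0,0,-0.2,0.5],[0,0,0,0,0,-0.4,0.5],[0,0,0,0,0,-0.4,0.5],[0,0,0,0,0,-0.5,0.5],[0,0,0,0,0,-0.5,0.5],[0,0,0,0,0,0,0.5],[0,0,0,0,0,0,0.5],[0,0,0,0,0,0,0.5]]]'
```

```text
clock: 12.73
tool_pos: [0.5825, 0.052, 0.2077]
eef_rot: [-0.0, 1.0, 0.012, -0.0]
wrist_force: [0.4, 0.1, -4.3]
grip_width: 0.097
```

The wrist carries about 4.3 N downward, or 0.44 kg, which fits the rack and shows no snag. I raise it the rest of the way.

```bash
python3 -m crank '[[[0,0,0,0,0,-0.5,0.5],[0,0,0,0,0,-0.7,0.5],[0,0,0,0,0,-0.8,0.5],[0,0,0,0,0,-0.8,0.5],[0,0,0,0,0,-0.8,0.5],[0,0,0,0,0,-0.8,0.5],[0,0,0,0,0,-0.8,0.5],[0,0,0,0,0,-0.8,0.5],[0,0,0,0,0,-0.8,0.5],[0,0,0,0,0,-0.6,0.5],[0,0,0,0,0,-0.4,0.5],[0,0,0,0,0,-0.2,0.5],[0,0,0,0,0,0,0.5],[0,0,0,0,0,0,0.5],[0,0,0,0,0,0,0.5],[0,0,0,0,0,0,0.5],[0,0,0,0,0,0,0.5],[0,0,0,0,0,0,0.5]]]';python3 - <<'E'
from h import *
s=robot.grab_frame("side");save(s,"s5.png",(255,115,140,110),5)
E
```

```text
clock: 14.23
tool_pos: [0.5825, 0.052, 0.2876]
eef_rot: [0.0, 1.0, 0.012, -0.0]
wrist_force: [-0.4, 1.4, -4.9]
grip_width: 0.094
```

View pics/s5.png

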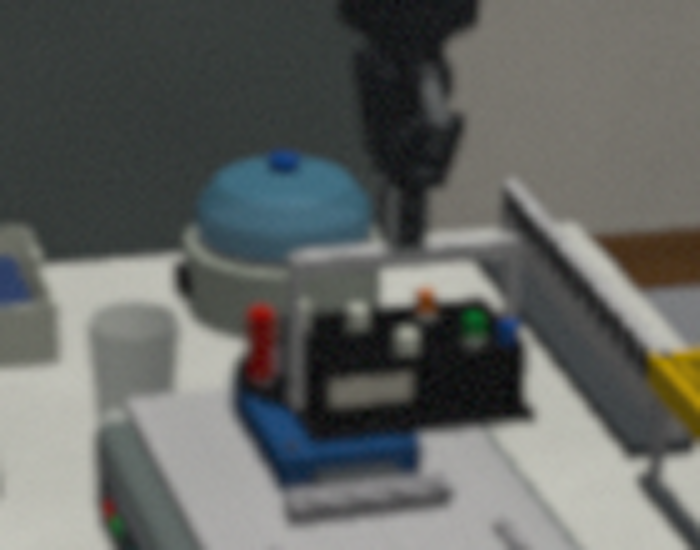

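The rack hangs clear and level, about 10 cm up. The bar runs from (290,258) to (520,240), nearly the same slope as when seated. The same five caps that showed before are visible, with the sixth still hidden behind the upright. Nothing else has moved. I check steadiness and hand in.

```bash
python3 - <<'E'
from bench import robot
s=robot.get_state();print(s['tool_pos'],abs(s['qvel']).max(),s['wrist_force'],s['grip_width'],s['clock'])
print(robot.close_job())
E
```

```text
[0.58251339 0.05200455 0.28769165] 0.0015042450888447028 [ 0.95362963  0.68049068 -4.28888545] 0.09546000898592 14.2833
the job is handed in; nothing more can be done
None
```

The clamp is open and the rack is held by its handle about 10 cm above its place on the shaker. I handed the job in at 14.3 s of the 61 s allowed; it reports no verdict.

- **Clamp:** I cranked the red grip a full 360° anticlockwise plus about 5°. That puts the handwheel at roughly 6.5 rad, worked out from the images and the path because there is no direct reading. A top view afterwards showed the grip about 5° past where it started, with the rack still seated.
- **Lift:** I gripped the bar at 60 N and raised it about 99 mm straight up. The gripper ended within about 2 mm of where I measured the handle at the start.
- **Final checks:**
  - The wrist carries about 4.3 N, which fits the rack's weight with nothing snagging.
  - The arm is still, with joint speeds below 0.002 rad/s.
  - In the last side picture the rack hangs level and clear of the shaker, and the objects in view have not moved.

**Not confirmed or off:**
- One white-capped tube is hidden behind the handle upright in the side view, both before and after the lift, so I saw only five of the six tubes in their cells.
- The gripper opening read 2 to 3.5 mm narrower than the known widths of the crank grip and the bar. I put this down to soft pads or calibration.
- I left out the side camera's bar points because they differed from the top view by 7 to 17 mm, and used the top view, which agreed with the given sizes.

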